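# Power up the cheese stall's scale

### The arm

A 6-joint arm with a two-finger parallel gripper is mounted at the origin on the work surface. World frame = base frame: x ahead of the robot, y to its left, z up, the work surface at z = 0. Lengths are in mm, angles in rad, forces in N, time in s.
With the tool pointing down it reaches from about 350 to 975 mm from the base axis. Payload 7.1 kg.
Tool frame: the origin (TCP) lies at the centre of the arm's flange, where the gripper is bolted on; the fingertips stand 182 mm ahead of it and the grasp point (between the pads) lies 163 mm ahead of it; z points along the fingers, y is the line along which they close (so a half turn about z gives the same grasp; the last joint's range is limited). The gripper opens to 88 mm and grips with 3 to 60 N. Pads are 20 mm wide; open, the fingers measure 115 mm over their backs; the gripper's body (75 mm by 178 mm) begins 61 mm behind the grasp point.
Start: joints at [1.251, 0.423, 1.63, -0, 1.089, -0.019], TCP at [185.146, 596.932, 404.675] pointing down, gripper open.
Joint ranges: [-3, 3], [-0.9, 2.11], [0.09, 2.58], [-1.31, 4.45], [0.11, 2.69], [-2.54, 2.54]. Speed limits (rad/s): [2.39, 2.39, 3.01, 3.14, 3.14, 3.14].

### API

Orientations are given as a rotation vector (axis times angle).
In Python, from workcell import readout, get_image, ctrl gives the robot as it stands.
- The arm moves only by the tool step_arm, never from a script. Its argument "targets" is a list that holds one entry, the list of rows, each a list of 7 numbers: the shift along the world's x, y, z as a fraction of full scale, then the turn, a rotation vector about the world's x, y, z as a fraction of full scale, then the opening, from 0 (shut) to 1 (fully open). In form: [[[dx, dy, dz, wx, wy, wz, claw], ...]]. A call has exactly 5 rows; each row shifts and turns the commanded pose from where the row before left it; what a row does not reach is not made up. Full scale, the value 1, is 0.05 m for a shift and 4 degrees for a turn. A row lasts 1/8 s, in which the tool goes at most 62.5 mm and 10.7 degrees, less where a joint would pass 70% of its speed; a pose out of reach is approached as far as the arm can. A call with a number of a shift or a turn outside -1 to 1 is refused whole. A call with a gripper value outside its range is refused whole. The fingers move at their own pace and stop on an object; the grip force is fixed at half the most. Time passes only in rows, so rows that do not move let the fingers close, or fill a call up. It gives the time, the measured TCP pose, the force, the opening and the grip force at its end, in the units of the state.
- readout.get_obs(): the state, without advancing time (a new reading comes with each control period).
- get_image(name): name is "scene" or "top" or "wrist"; returns a dict with "pixels" (384x512x3 uint8, red, green, blue), "intrinsics" (3x3 intrinsics, pixels), "extrinsics" (4x4, takes a point from world to camera coordinates). Camera axes: x right, y down, z forward; pixel columns grow to the right and rows downward; lengths in mm; the calibration is good to about 2 mm. A picture is of the moment at which its call begins. There is no depth.
- ctrl.close_job(): hands the job in; it is judged then, once.
The state is a dict: "t": time; "qpos": joint angles; "qvel": joint speeds; "joint_torque": joint torques, N m; "ee_pos": TCP position; "orientation": TCP orientation; "ft_force": force on the tool from outside, world axes, zero at the start; "moment": the same for the moment, N m; "width": finger opening in mm; "grasp_force": force on a finger pad.
Only numpy, scipy, OpenCV 4.12 (cv2) and the standard library are available. Lean on these libraries where they do the work, as an engineer would, in place of code of your own. Each camera call takes 0.05 s, during which the arm holds its last target. There are 200 camera calls.

### The job

Switch on the stall's scale by pressing with the fingertips, in this order: the red main switch on the power box, then the green switch on the power box, then the blue key on the scale, each lightly and fully down. Leave the yellow and white switches up, do not lift or shove the scale or anything else on the counter, and finish with the hand clear.

Things in the scene. Friction and masses are not known exactly. Their poses are not given: they have to be found in the camera images.
- power_box: black power distribution box with orange ends, standing on the counter and fixed to it: 110 (x) x 260 (y) x 85 (z) mm. Origin: centre of its underside; z up. Four round push switches (red, green, yellow, white, in any order) stand in a row on its flat top along its own y, at y = -90, -30, 30 and 90 mm.
- red_switch: red round push switch on the top of the power box (the main switch): a steel collar 38 mm across and 4 mm high with a red cap 26 mm across. Origin: centre of the collar's underside, on the box's top, 85 mm above the counter. The cap's top is 20 mm straight above this origin when up and 12 mm above it when fully down.
- green_switch: green round push switch on the top of the power box (the outlet that feeds the scale): a steel collar 38 mm across and 4 mm high with a green cap 26 mm across. Origin: centre of the collar's underside, on the box's top, 85 mm above the counter. The cap's top is 20 mm straight above this origin when up and 12 mm above it when fully down.
- yellow_switch: yellow round push switch on the top of the power box (another outlet, to stay off): a steel collar 38 mm across and 4 mm high with a yellow cap 26 mm across. Origin: centre of the collar's underside, on the box's top, 85 mm above the counter. The cap's top is 20 mm straight above this origin when up and 12 mm above it when fully down.
- white_switch: white round push switch on the top of the power box (another outlet, to stay off): a steel collar 38 mm across and 4 mm high with a white cap 26 mm across. Origin: centre of the collar's underside, on the box's top, 85 mm above the counter. The cap's top is 20 mm straight above this origin when up and 12 mm above it when fully down.
- red (a joint): how far the red switch cap is pressed down: 0 m up (off) to 0.008 m fully down (on). It resists with about 3 N, has a hard stop at the bottom, and stays where it is left.
- green (a joint): how far the green switch cap is pressed down: 0 m up (off) to 0.008 m fully down (on). It resists with about 3 N, has a hard stop at the bottom, and stays where it is left.
- yellow (a joint): how far the yellow switch cap is pressed down: 0 m up (off) to 0.008 m fully down (on). It resists with about 3 N, has a hard stop at the bottom, and stays where it is left.
- white (a joint): how far the white switch cap is pressed down: 0 m up (off) to 0.008 m fully down (on). It resists with about 3 N, has a hard stop at the bottom, and stays where it is left.
- blue (a joint): how far the blue key on the scale is pressed down: 0 m up (off) to 0.008 m fully down (on). It resists with about 3 N, has a hard stop at the bottom, and stays where it is left.
- blue_top (a point): centre of the top face of the blue power key on the scale; moves down with it. The cap is 26 mm across and its top stands 78 mm above the counter when up, 70 mm when fully down; it rises 16 mm above a steel collar 38 mm across.
- scale: white electronic counter scale, loose on its rubber feet, about 2.5 kg: 240 (x) x 250 (y) x 70 (z) mm. Origin: centre of its underside. Steel pan on the +x part (x = -33 to 117 mm, top 70 mm up); on the -x strip (deck 58 mm up) a dark display and the blue key at x = -78, y = -70 mm. 
- cheese: block of white cheese, 80 x 70 x 45 mm, loose on the scale's pan. Origin: centre of its underside. To be left alone.
- jar: amber jar with a red cap, 64 mm across, 100 mm tall, loose. Origin: centre of its underside. To be left alone.
- bottle: white plastic bottle, 60 mm across, 170 mm tall, loose. Origin: centre of its underside. To be left alone.
- mug: blue mug, 76 mm across without its handle, 85 mm tall, loose. Origin: centre of its underside. To be left alone.

How it is judged (in metres and radians):
On the way, in this order (a step that is already met when the one before it is completed fails the run):
1. the red main switch is pressed down, before the green switch and the blue key (value of joint red above 0.006 m), for 0.1 s.
2. then the green switch is pressed down, before the blue key (value of joint green above 0.006 m), for 0.1 s.
3. then the blue key on the scale is pressed down (value of joint blue above 0.006 m), for 0.1 s.
At the end, for the whole second after the job is handed in: Red, green and blue are each at least 6 mm down of their 8 mm; yellow and white are less than 2 mm down; the scale, cheese, jar, bottle and mug are each within 20 mm of where they began, upright and at rest (value of joint each of red, green, blue above 0.006 m and value of joint each of yellow, white below 0.002 m and distance of each of scale, cheese, jar, bottle, mug from where it was at the start of the episode below 0.02 m and angle between scale's own z axis and vertical below 0.05 rad and linear speed of scale below 0.02 m/s and angle between each of cheese, jar, bottle, mug's own z axis and vertical below 0.1 rad); the robot touches nothing.
It fails at once if the green switch or the blue key is pressed (more than 2 mm) before the red switch is down, or the blue key before the green ((value of joint any of green, blue above 0.002 m and value of joint red below 0.006 m) or (value of joint blue above 0.002 m and value of joint green below 0.006 m)).
It fails at once if the yellow or the white switch is pressed (more than 2 mm) (value of joint any of yellow, white above 0.002 m).
It fails at once if the scale is lifted, tipped or shoved by more than 20 mm (distance of scale from where it was at the start of the episode above 0.02 m or height (world z) of scale above 0.01 m or angle between scale's own z axis and vertical above 0.08 rad).
It fails at once if the cheese, jar, bottle or mug is moved by more than 20 mm or lifted (distance of any of cheese, jar, bottle, mug from where it was at the start of the episode above 0.02 m).
It fails at once if the robot bears on a switch, the power box or the scale with more than 40 N (contact force between any of the fingers, the arm and power_box above 40 N or contact force between any of the fingers, the arm and scale above 40 N or contact force between any of the fingers, the arm and red_switch above 40 N or contact force between any of the fingers, the arm and green_switch above 40 N or contact force between any of the fingers, the arm and yellow_switch above 40 N or contact force between any of the fingers, the arm and white_switch above 40 N).
It also fails if it takes over 45 s, if anything falls off the work surface, if the arm or the gripper's body presses on something with over 40 N, if the wrist force passes 120 N, or if a joint passes its speed limit or range.

## Working session

There is one attempt and no reset: what is moved stays moved. The work goes in short steps, Python scripts to look and compute and a tool call to move; the robot and the scene stay as the last step left them, time stands still between calls to the robot, and variables do not carry over. Pictures are saved under pics/ and viewed, at most 10 in all, crops included, and the job is handed in when it is done.

Besides the shell and the picture viewer there is one more tool, called after "Call:" as name([rows], argument=value, ...), one row to a line, values as JSON. step_arm: Moves the arm, as the interface text tells. Shift numbers are shares of 0.05 m and turn numbers shares of 4 degrees, none past 1 either way. Its arguments: {"type":"object","properties":{"targets":{"type":"array"}},"required":["targets"]}

```bash
mkdir -p pics
python3 - <<'E'
from workcell import readout,get_image
import cv2,json,numpy as np
for n in("top","scene"):
    d=get_image(n);cv2.imwrite(f"pics/{n}0.png",d["pixels"][:,:,::-1])
    np.savez(f"{n}0.npz",p=d["pixels"],K=d["intrinsics"],E=d["extrinsics"])
    print(n,np.round(d["intrinsics"],1).tolist(),np.round(d["extrinsics"],3).tolist())
o=readout.get_obs();print(o)
E
```

```text
top [[452.8, 0.0, 264.8], [0.0, 452.8, 193.1], [0.0, 0.0, 1.0]] [[0.012, -1.0, 0.004, -6.706], [-0.998, -0.012, -0.06, 614.1], [0.06, -0.004, -0.998, 1513.227], [0.0, 0.0, 0.0, 1.0]]
scene [[352.8, 0.0, 259.8], [0.0, 352.8, 190.4], [0.0, 0.0, 1.0]] [[0.841, 0.541, 0.0, -532.366], [0.38, -0.591, -0.712, -157.397], [-0.385, 0.598, -0.703, 1292.922], [0.0, 0.0, 0.0, 1.0]]
{'t': 0.1, 'qpos': array([ 1.25099245e+00,  4.23761310e-01,  1.63057297e+00,  6.37220564e-06,
        1.08860000e+00, -1.90083847e-02]), 'qvel': array([ 5.99895229e-04, -5.46537656e-04, -1.38312614e-03,  1.74417189e-03,
       -1.06437908e-03, -3.95079397e-05]), 'joint_torque': array([ 3.53198038e-04, -5.45614529e+01, -2.74320728e+01,  6.44907192e-02,
        1.88306981e-02, -5.17206740e-05]), 'ee_pos': array([185.08008398, 596.71885557, 403.99716432]), 'orientation': array([-4.70678998e-01, -3.10589846e+00,  2.07559248e-03]), 'ft_force': array([-0.43010099, -0.08549899,  0.16926705]), 'moment': array([ 0.02244149, -0.04134281, -0.06485692]), 'grasp_force': 0.0, 'width': 87.75436341840201}
```

View pics/top0.png

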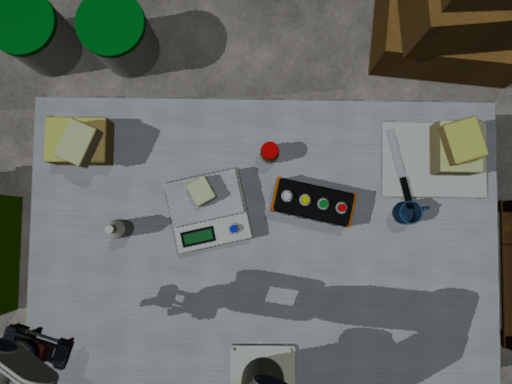

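View pics/scene0.png

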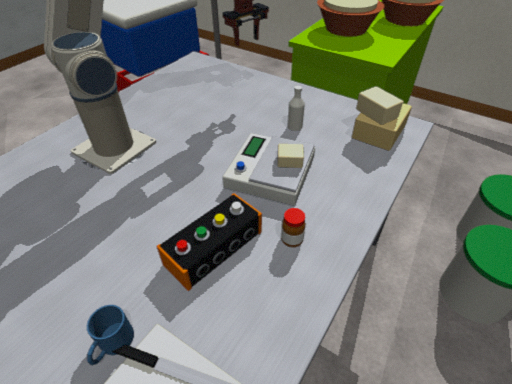

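The top view shows white (287,196), yellow (305,200), green (323,204), red (341,208), and the blue key at (234,229). The jar (270,151), bottle (118,229) and mug (407,211) are well away from these. The scene view agrees on the order. Next I'll take colour centroids, triangulate them, and fit the box.

```bash
cat > loc.py <<'E'
import numpy as np,cv2
def ray(K,E,uv,z):
    R,t=E[:3,:3],E[:3,3];c=-R.T@t
    d=R.T@np.linalg.solve(K,[*uv,1.]);return c+d*(z-c[2])/d[2]
def cent(p,seed,r=8):
    # centroid of saturated/bright pixels like the seed's colour
    h=p.astype(float);u,v=seed
    win=h[v-r:v+r+1,u-r:u+r+1];ref=h[v-1:v+2,u-1:u+2].mean((0,1))
    m=(np.linalg.norm(win/ (np.linalg.norm(win,axis=2,keepdims=True)+1)-ref/np.linalg.norm(ref),axis=2)<.3)&(win.max(2)>.45*ref.max())
    n,l,s,c=cv2.connectedComponentsWithStats(m.astype(np.uint8))
    k=1+np.argmax(s[1:,4]);return c[k]+[u-r,v-r],s[k,4]
E
python3 - <<'E'
from loc import *
S=dict(top=dict(red=(341,208),green=(323,204),yellow=(305,200),white=(287,196),blue=(234,229)),
 scene=dict(red=(182,245),green=(201,232),yellow=(219,218),white=(236,208),blue=(240,166)))
for n in S:
    d=np.load(n+"0.npz")
    for k,s in S[n].items():
        c,a=cent(d["p"],s);z=76 if k=="blue" else 103
        print(n,k,c.round(1),a,ray(d["K"],d["E"],c,z).round(1))
E
```

```text
top red [341.6 207.1] 45 [ 567.5 -244.2  103. ]
top green [323.2 203.2] 44 [ 579.3 -185.7  103. ]
top yellow [305.  199.1] 44 [ 591.6 -127.5  103. ]
top white [286.1 195.5] 112 [602.3 -66.9 103. ]
top blue [233.3 228.4] 44 [495.1 102.   76. ]
scene red [181.5 244.2] 86 [ 566.2 -246.7  103. ]
scene green [200.8 230.6] 87 [ 578.6 -188.8  103. ]
scene yellow [219. 218.] 84 [ 591.6 -130.7  103. ]
scene white [236.3 207.8] 154 [608.6 -77.3 103. ]
scene blue [240.  165.2] 47 [497.5  96.1  76. ]
```

Red is at about (567,-245), green (579,-187) and blue (496,99). I'll travel high with the fingers shut.

Call:
step_arm([
  [[0.38, -0.84, 0, 0, 0, 0, 0], [0.38, -0.84, 0, 0, 0, 0, 0], [0.38, -0.84, 0, 0, 0, 0, 0], [0.38, -0.84, 0, 0, 0, 0, 0], [0.38, -0.84, 0, 0, 0, 0, 0]],
])

```text
t: 0.72
ee_pos: [280.4, 385.5, 404.5]
orientation: [-0.47, -3.106, 0.001]
ft_force: [0.4, -0.2, 0.1]
width: 41.3
grasp_force: 0.0
```

Call:
step_arm([
  [[0.38, -0.84, 0, 0, 0, 0, 0], [0.38, -0.84, 0, 0, 0, 0, 0], [0.38, -0.84, 0, 0, 0, 0, 0], [0.38, -0.84, 0, 0, 0, 0, 0], [0.38, -0.84, 0, 0, 0, 0, 0]],
])

```text
t: 1.35
ee_pos: [375.4, 175.5, 404.6]
orientation: [-0.47, -3.106, 0.0]
ft_force: [0.9, 0.1, -0.4]
width: 0.7
grasp_force: 0.0
```

Call:
step_arm([
  [[0.38, -0.84, 0, 0, 0, 0, 0], [0.38, -0.84, 0, 0, 0, 0, 0], [0.38, -0.84, 0, 0, 0, 0, 0], [0.38, -0.84, 0, 0, 0, 0, 0], [0.38, -0.84, 0, 0, 0, 0, 0]],
])

```text
t: 1.98
ee_pos: [470.5, -34.6, 404.6]
orientation: [-0.471, -3.106, -0.0]
ft_force: [1.0, 0.3, 0.6]
width: 0.6
grasp_force: 0.0
```

Call:
step_arm([
  [[0.4, -0.88, 0, 0, 0, 0, 0], [0.4, -0.88, 0, 0, 0, 0, 0], [0.4, -0.88, 0, 0, 0, 0, 0], [0.4, -0.88, 0, 0, 0, 0, 0], [0.33, -0.69, 0, 0, 0, 0, 0]],
])

```text
t: 2.6
ee_pos: [567.1, -245.4, 404.2]
orientation: [-0.472, -3.105, -0.0]
ft_force: [0.1, 0.2, 0.4]
width: 0.2
grasp_force: 0.0
```

Run:
```python
from workcell import readout,get_image
import cv2,numpy as np
d=get_image("wrist");cv2.imwrite("pics/w1.png",d["pixels"][:,:,::-1])
np.savez("w1.npz",p=d["pixels"],K=d["intrinsics"],E=d["extrinsics"])
```

```text
(no output)
```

View pics/w1.png

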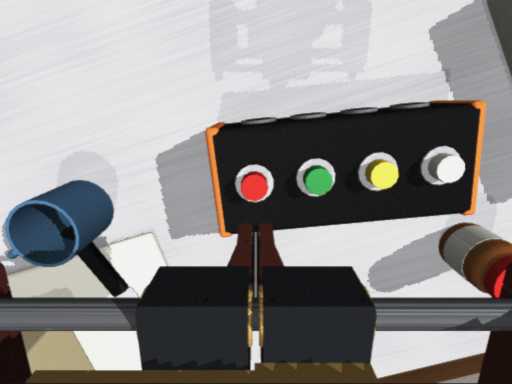

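The wrist view shows the shut fingers at (257,230), red at (255,186), green (319,180), yellow (382,174) and white (449,168). Now I'll locate them exactly.

Run:
```python
from loc import *
d=np.load("w1.npz")
for k,s in dict(red=(255,186),green=(319,180),yellow=(382,174),white=(449,168)).items():
    c,a=cent(d["p"],s,18);print(k,c.round(1),a,ray(d["K"],d["E"],c,104).round(1))
K,E=d["K"],d["E"]
q=E[:3,:3]@[567.1,-245.4,222]+E[:3,3];q=K@q;print("tip px",(q/q[2]).round(1))
```

```text
red [253.9 186.3] 602 [ 565.7 -246.4  104. ]
green [318.7 180.9] 617 [ 578.5 -188.   104. ]
yellow [383.3 173.9] 703 [ 589.6 -129.9  104. ]
white [447.9 166.7] 871 [600.3 -72.7 104. ]
tip px [255.3 242.9   1. ]
```

Call:
step_arm([
  [[-0.02, -0.01, -0.6, 0, 0, 0, 0], [0, 0, -0.6, 0, 0, 0, 0], [0, 0, -0.6, 0, 0, 0, 0], [0, 0, -0.3, 0, 0, 0, 0], [0, 0, -0.1, 0, 0, 0, 0]],
])

```text
t: 3.28
ee_pos: [565.5, -243.9, 293.9]
orientation: [-0.47, -3.105, -0.001]
ft_force: [0.5, 0.4, 0.4]
width: 0.1
grasp_force: 0.0
```

Call:
step_arm([
  [[0, 0, -0.04, 0, 0, 0, 0], [0, 0, -0.04, 0, 0, 0, 0], [0, 0, -0.04, 0, 0, 0, 0], [0, 0, -0.04, 0, 0, 0, 0], [0, 0, 0, 0, 0, 0, 0]],
])

```text
t: 3.9
ee_pos: [565.8, -244.1, 286.8]
orientation: [0.471, 3.106, -0.0]
ft_force: [-0.4, -0.2, -0.0]
width: 0.5
grasp_force: 0.3
```

Call:
step_arm([
  [[0, 0, -0.04, 0, 0, 0, 0], [0, 0, -0.04, 0, 0, 0, 0], [0, 0, -0.02, 0, 0, 0, 0], [0, 0, -0.02, 0, 0, 0, 0], [0, 0, 0, 0, 0, 0, 0]],
])

```text
t: 4.53
ee_pos: [565.7, -244.1, 280.6]
orientation: [0.471, 3.106, -0.0]
ft_force: [0.6, -0.1, 0.9]
width: 0.3
grasp_force: 0.7
```

Call:
step_arm([
  [[0, 0, -0.02, 0, 0, 0, 0], [0, 0, -0.01, 0, 0, 0, 0], [0, 0, 0, 0, 0, 0, 0], [0, 0, 0, 0, 0, 0, 0], [0, 0, 0, 0, 0, 0, 0]],
])

```text
t: 5.15
ee_pos: [565.7, -244.1, 279.4]
orientation: [0.471, 3.106, -0.0]
ft_force: [1.1, 0.5, 5.3]
width: 0.3
grasp_force: 2.6
```

Call:
step_arm([
  [[0, 0, -0.02, 0, 0, 0, 0], [0, 0, -0.02, 0, 0, 0, 0], [0, 0, 0, 0, 0, 0, 0], [0, 0, 0, 0, 0, 0, 0], [0, 0, 0, 0, 0, 0, 0]],
])

```text
t: 5.78
ee_pos: [565.8, -244.1, 279.2]
orientation: [0.471, 3.105, -0.0]
ft_force: [-4.4, 1.8, 21.5]
width: 0.6
grasp_force: 10.0
```

Run:
```python
from workcell import readout,get_image
import cv2,numpy as np
d=get_image("wrist");p=d["pixels"]
cv2.imwrite("pics/w2.png",cv2.resize(p[100:300,130:390],None,fx=3,fy=3)[:,:,::-1])
print(readout.get_obs()["ft_force"])
```

```text
[-4.37614026  2.26621982 20.0841997 ]
```

View pics/w2.png

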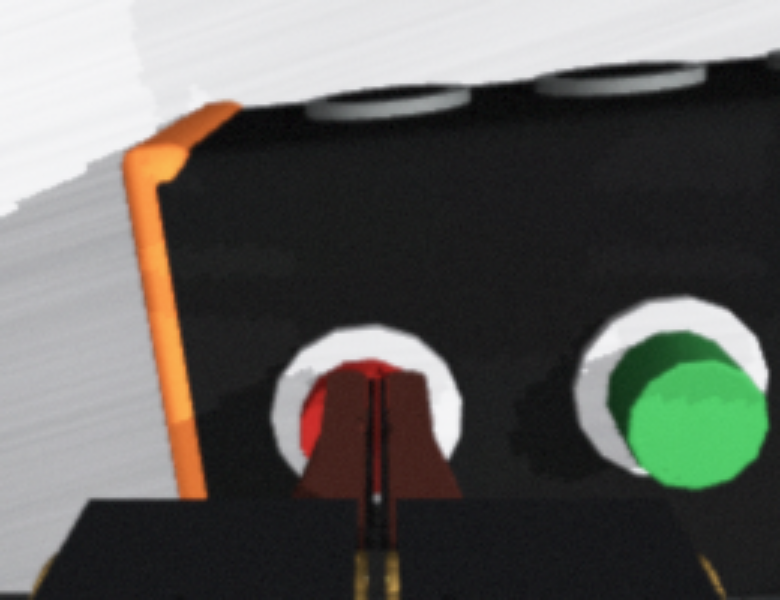

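Red is fully down: it hit the hard stop at z 279.2 with 20 N, and the view shows the cap sunk to its collar. Next I'll lift, shift to green and press.

Call:
step_arm([
  [[0, 0, 0.3, 0, 0, 0, 0], [0, 0, 0.5, 0, 0, 0, 0], [0.13, 0.56, 0, 0, 0, 0, 0], [0.13, 0.56, 0, 0, 0, 0, 0], [0, 0, 0, 0, 0, 0, 0]],
])

```text
t: 6.45
ee_pos: [578.6, -186.6, 316.9]
orientation: [-0.467, -3.105, -0.001]
ft_force: [-0.6, -1.3, 0.6]
width: 0.5
grasp_force: 0.0
```

Call:
step_arm([
  [[0, 0, -0.3, 0, 0, 0, 0], [0, 0, -0.2, 0, 0, 0, 0], [0, 0, -0.08, 0, 0, 0, 0], [0, 0, 0, 0, 0, 0, 0], [0, 0, 0, 0, 0, 0, 0]],
])

```text
t: 7.08
ee_pos: [578.8, -188.3, 288.3]
orientation: [0.471, 3.106, -0.0]
ft_force: [0.1, -0.6, -0.3]
width: 0.2
grasp_force: 0.0
```

Call:
step_arm([
  [[0, 0, -0.04, 0, 0, 0, 0], [0, 0, -0.04, 0, 0, 0, 0], [0, 0, -0.04, 0, 0, 0, 0], [0, 0, -0.04, 0, 0, 0, 0], [0, 0, -0.02, 0, 0, 0, 0]],
])

```text
t: 7.7
ee_pos: [578.9, -188.2, 279.3]
orientation: [0.47, 3.105, -0.0]
ft_force: [-0.7, -0.1, 10.1]
width: 0.5
grasp_force: 5.3
```

Call:
step_arm([
  [[0, 0, -0.02, 0, 0, 0, 0], [0, 0, -0.01, 0, 0, 0, 0], [0, 0, 0, 0, 0, 0, 0], [0, 0, 0, 0, 0, 0, 0], [0, 0, 0, 0, 0, 0, 0]],
])

```text
t: 8.32
ee_pos: [578.9, -188.2, 279.2]
orientation: [0.47, 3.105, -0.0]
ft_force: [-3.4, 0.7, 14.4]
width: -0.2
grasp_force: 7.6
```

Green is at its stop too. Lifting and moving over the blue key.

Call:
step_arm([
  [[0, 0, 0.4, 0, 0, 0, 0], [0, 0, 0.6, 0, 0, 0, 0], [0, 0, 0.6, 0, 0, 0, 0], [-0.25, 0.8, 0, 0, 0, 0, 0], [-0.25, 0.8, 0, 0, 0, 0, 0]],
])

```text
t: 8.95
ee_pos: [553.2, -107.4, 358.5]
orientation: [0.472, 3.105, 0.0]
ft_force: [0.0, 1.5, -1.0]
width: 0.6
grasp_force: 0.0
```

Call:
step_arm([
  [[-0.25, 0.9, 0, 0, 0, 0, 0], [-0.25, 0.9, 0, 0, 0, 0, 0], [-0.25, 0.9, 0, 0, 0, 0, 0], [-0.25, 0.9, 0, 0, 0, 0, 0], [-0.15, 0.54, 0, 0, 0, 0, 0]],
])

```text
t: 9.57
ee_pos: [495.2, 100.7, 358.1]
orientation: [-0.469, -3.106, -0.0]
ft_force: [-0.5, -0.1, 0.3]
width: 0.2
grasp_force: 0.0
```

Run:
```python
from workcell import readout,get_image
import cv2,numpy as np
d=get_image("wrist");cv2.imwrite("pics/w3.png",d["pixels"][:,:,::-1])
np.savez("w3.npz",p=d["pixels"],K=d["intrinsics"],E=d["extrinsics"])
from loc import ray
p=cv2.cvtColor(d["pixels"],cv2.COLOR_RGB2HSV);m=cv2.inRange(p,(105,150,60),(130,255,255))
n,l,s,c=cv2.connectedComponentsWithStats(m)
for k in range(1,n):
    if s[k,4]>60:print(s[k],c[k].round(1),ray(d["intrinsics"],d["extrinsics"],c[k],77).round(1))
print(readout.get_obs()["ee_pos"])
```

```text
[241 176  29  30 669] [255.3 190.8] [493.3 101.3  77. ]
[494.729395   102.3321732  358.02667765]
```

View pics/w3.png

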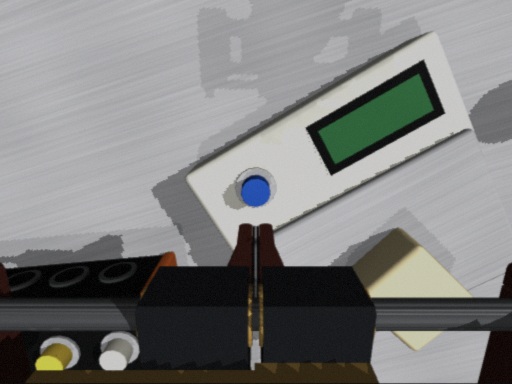

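The wrist view shows the blue key at (255,191), i.e. about (494,101), almost right under the fingertips. The cheese (415,290) stays below the gripper body when pressing. Descending.

Call:
step_arm([
  [[-0.02, -0.02, -0.6, 0, 0, 0, 0], [0, 0, -0.6, 0, 0, 0, 0], [0, 0, -0.5, 0, 0, 0, 0], [0, 0, -0.2, 0, 0, 0, 0], [0, 0, 0, 0, 0, 0, 0]],
])

```text
t: 10.25
ee_pos: [495.2, 97.7, 262.5]
orientation: [-0.471, -3.105, 0.001]
ft_force: [0.3, 0.6, -0.1]
width: 0.6
grasp_force: 0.0
```

Call:
step_arm([
  [[0, 0, -0.04, 0, 0, 0, 0], [0, 0, -0.04, 0, 0, 0, 0], [0, 0, -0.04, 0, 0, 0, 0], [0, 0, -0.04, 0, 0, 0, 0], [0, 0, 0, 0, 0, 0, 0]],
])

```text
t: 10.88
ee_pos: [495.5, 98.0, 254.8]
orientation: [0.471, 3.105, 0.001]
ft_force: [1.0, 0.2, 2.2]
width: 0.6
grasp_force: 1.2
```

Call:
step_arm([
  [[0, 0, -0.03, 0, 0, 0, 0], [0, 0, -0.02, 0, 0, 0, 0], [0, 0, -0.01, 0, 0, 0, 0], [0, 0, 0, 0, 0, 0, 0], [0, 0, 0, 0, 0, 0, 0]],
])

```text
t: 11.5
ee_pos: [495.5, 98.0, 252.3]
orientation: [0.471, 3.105, 0.001]
ft_force: [0.6, 0.1, 9.4]
width: 0.4
grasp_force: 4.7
```

Call:
step_arm([
  [[0, 0, -0.015, 0, 0, 0, 0], [0, 0, 0, 0, 0, 0, 0], [0, 0, 0, 0, 0, 0, 0], [0, 0, 0, 0, 0, 0, 0], [0, 0, 0, 0, 0, 0, 0]],
])

```text
t: 12.12
ee_pos: [495.5, 98.0, 252.1]
orientation: [0.47, 3.105, 0.001]
ft_force: [-1.3, -0.5, 18.0]
width: 0.8
grasp_force: 8.8
```

Blue is at its stop as well, with 18 N at z 252. I'll lift clear and check.

Call:
step_arm([
  [[0, 0, 0.4, 0, 0, 0, 0], [0, 0, 0.8, 0, 0, 0, 0], [0, 0, 0.8, 0, 0, 0, 0], [-0.6, 0, 0.8, 0, 0, 0, 0], [-0.6, 0, 0.6, 0, 0, 0, 0]],
])

```text
t: 12.75
ee_pos: [434.0, 97.8, 421.7]
orientation: [-0.471, -3.105, 0.0]
ft_force: [-0.7, -0.3, -0.4]
width: 0.6
grasp_force: 0.0
```

Call:
step_arm([
  [[0, 0, 0, 0, 0, 0, 0], [0, 0, 0, 0, 0, 0, 0], [0, 0, 0, 0, 0, 0, 0], [0, 0, 0, 0, 0, 0, 0], [0, 0, 0, 0, 0, 0, 0]],
])

```text
t: 13.38
ee_pos: [435.4, 97.9, 420.3]
orientation: [-0.471, -3.105, 0.001]
ft_force: [0.4, 0.2, -0.2]
width: 0.2
grasp_force: 0.0
```

Run:
```python
from workcell import readout,get_image
import cv2,numpy as np
p=get_image("scene")["pixels"];q=np.load("scene0.npz")["p"]
a=[cv2.resize(i[130:290,150:320],None,fx=2.3,fy=2.3,interpolation=2) for i in(q,p)]
cv2.imwrite("pics/s2.png",np.hstack(a)[:,:,::-1]);print(readout.get_obs()["ee_pos"])
```

```text
[435.36469896  97.91432434 420.4366044 ]
```

View pics/s2.png

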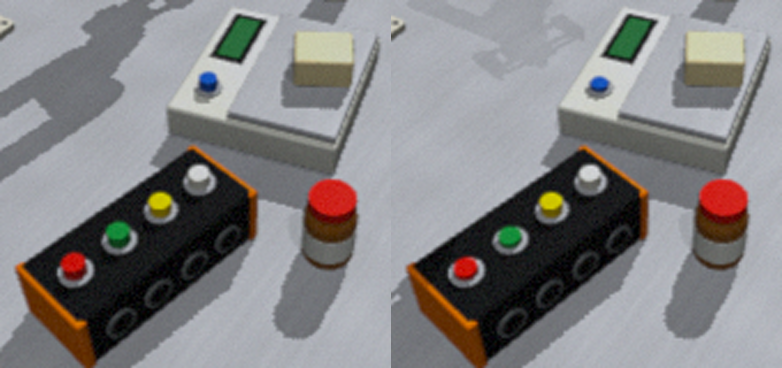

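In the before/after crop, red (465,269), green (510,238) and blue (598,84) have sunk. Yellow and white are still up, and the scale, cheese and jar haven't moved. Handing in.

```bash
python3 -c "
from workcell import ctrl
print(ctrl.close_job())"
```

```text
the job is handed in; nothing more can be done
None
```

I pressed red, green and blue fully down in that order, left yellow and white up, saw no movement of the scale, cheese or jar in the last picture (bottle and mug weren't in it), and handed the job in with the hand clear; no verdict came back.

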